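Slide the tile trivet out over the edge of the chopping board

ROBOT

A 7-joint arm with a two-finger parallel gripper is mounted at the origin on a cart in front of the work surface, level with it; the furniture and walls round the work are solid. World frame = base frame: x ahead of the robot, y to its left, z up, the work surface at z = 0. Lengths are in m, angles in rad, forces in N, time in s.
With the tool pointing down it reaches from about 0.425 to 0.925 m from the base axis. Payload 6.8 kg.
Tool frame: the origin (TCP) lies at the very end of the fingers, on their centre line; the grasp point (between the pads) lies 19 mm behind it; z points along the fingers, y is the line along which they close (so a half turn about z gives the same grasp; the last joint's range is limited). The gripper opens to 85 mm and grips with 20 to 120 N. Pads are 22 mm wide; open, the fingers measure 114 mm over their backs; the gripper's body (76 mm by 85 mm) begins 54 mm behind the grasp point. The pads swing forward as they close: fully open they stand 13 mm farther back than shut.
Start: joints at [-0.108, 0.477, 0.022, 1.555, -0.011, 1.109, -0.083], TCP at [0.675, 0, 0.231] pointing down, gripper open.
Joint ranges: [-2.96, 2.96], [-0.34, 2.1], [-1.41, 1.46], [0.24, 2.44], [-1.37, 4.51], [0.17, 1.92], [-2.96, 2.96]. Speed limits (rad/s): [2.39, 2.39, 3.14, 3.14, 3.14, 3.14, 3.14].

INTERFACE

Orientations are given as a rotation vector (axis times angle).
In Python, from cell import manip, viewer, hand_in gives the robot as it stands.
- The arm moves only by the shell command python3 -m inch 'ROWS'. ROWS is JSON, a list of rows, each an object with "xyz": the shift along the tool's x, y, z in m, a list of three; "turn": the turn about the tool's z in degrees; "fingers": the closure, from -1 (fully open) to 1 (shut), so that 0 is half open. A call has 1 to 10 rows; each row is the pose to reach, as a shift and turn from the pose commanded when the call began, along the tool's axes at that moment; what a row does not reach only later rows make up. A row lasts 1/10 s, in which the tool goes at most 50 mm and 8.59 degrees, less where a joint would pass 70% of its speed; a pose out of reach is approached as far as the arm can. A call with a gripper value outside its range is refused whole. The fingers move at their own pace and stop on an object; the grip force is fixed at half the most. Time passes only in rows, so rows that repeat a pose let the fingers close. It gives the time, the measured TCP pose, the force, the opening and the grip force at its end, in the units of the state.
- manip.get_obs(): the state, without advancing time (a new reading comes with each control period).
- viewer.capture(name): name is "scene" or "side" or "wrist"; returns the picture (420x560x3 uint8, red, green, blue); there is no depth.
- viewer.get_calibration(name): a dict with "intrinsics" (3x3 intrinsics, pixels), "rvec" (rotation vector, rad) and "tvec" (3), from world to camera coordinates, as OpenCV has them. Camera axes: x right, y down, z forward; pixel columns grow to the right and rows downward; lengths in m; the calibration is good to about 2 mm. A picture is of the moment at which its call begins: read the wrist's pose just before it. get_calibration takes no time and is no camera call; for the wrist camera it gives the pose at the moment of the call.
- hand_in(): hands the job in; it is judged then, once.
Trained networks look in the newest picture that a camera, given by its name, has taken for a name from the list of things; names that differ only in an ending like _2 or _b are one class to them, and where a whole thing is asked for, a point or a joint stands for the part that bears it (a point fixed in the world has none). Each returns a list of dicts, best first, with "confidence" (0 to 1); they miss things now and then, are a little off and sometimes report something else, mostly with a low value. They report only what shows in the picture. A call takes as long as a camera call.
- viewer.search_frame(camera, query): "xyz" ([x, y, z] in m, in the coordinates of the camera as it stood for that picture, good to about 4 mm: the middle of the surface that is visible of it).
- viewer.outline_of(camera, query): "region" (420x560 bool, what is visible of it).
The state is a dict: "clock": time; "joint_pos": joint angles; "joint_velocities": joint speeds; "joint_efforts": joint torques, N m; "tcp_pos": TCP position; "tool_rot": TCP orientation; "force": force on the tool from outside, world axes, zero at the start; "wrist_torque": the same for the moment, N m; "finger_gap": opening from 0.0 (shut) to 1.0 (fully open); "grasp_force": force on a finger pad.
Only numpy, scipy, OpenCV 4.12 (cv2) and the standard library are available. Lean on these libraries where they do the work, as an engineer would, in place of code of your own. Each camera call takes 0.05 s, during which the arm holds its last target. There are 200 camera calls.

TASK

Slide the flat white tile trivet across the wooden chopping board toward you with the fingertips, until its near long side sticks out about 3 cm over the board's near edge and lies parallel to that edge, so that someone can get their fingers under it. Do not lift or tip the trivet or let it drop off the board; leave it lying still, and leave the jar, the tin and the mug where they stand.

Things in the scene. Friction and masses are not known exactly. Their poses are not given: they have to be found in the camera images.
- board: plain wooden chopping board, 230 mm deep (own x), 340 mm wide (own y), 21 mm thick, fixed, turned up to 0.3 rad. Origin: centre of its underside. Own +x points away from the robot, +y to its left, z up. The near edge is its long side at own x = -115 mm, facing the robot. Wall cupboards hang 0.41 m above the worktop beyond about world x = 0.75: keep the wrist low there.
- trivet: white glazed tile trivet, a flat rectangular plate with a thin grey line on top, 110 mm deep (own x), 150 mm wide (own y), 9 mm thick, about 0.3 kg, friction about 0.6, lying loose on the board, turned up to 0.3 rad relative to it. Origin: centre of its underside. Own +x points away from the robot. Near long side at own x = -55 mm, far long side (the one to push on) at own x = +55 mm.
- jar: clear jar with a red lid, 60 mm across, 86 mm tall, loose, standing beside the board; to be left alone. Origin: centre of its underside
- tin: low food tin, 75 mm across, 58 mm tall, loose, standing beside the board; to be left alone. It and the jar swap sides in some starts. Origin: centre of its underside
- mug: white mug, 83 mm wide, 116 mm with its handle, 94 mm tall, loose, standing on the left beyond the board's corner; to be left alone. Origin: centre of its underside

How it is judged:
By the outcome, as a careful person would: the job done as asked, in the order asked, and still so for the second after the job is handed in, with the robot touching nothing.
It also fails if it takes over 54 s, if anything falls off the work surface, if the arm or the gripper's body presses on something with over 40 N, if the wrist force passes 120 N, or if a joint passes its speed limit or range.

## Working session

There is one attempt and no reset: what is moved stays moved. The work goes in short steps, Python scripts to look and compute and a shell command to move; the robot and the scene stay as the last step left them, time stands still between calls to the robot, and variables do not carry over. Pictures are saved under pics/ and viewed, at most 10 in all, crops included, and the job is handed in when it is done.

```bash
mkdir -p pics
cat > h.py <<'E'
import numpy as np, cv2
from cell import manip, viewer, hand_in
def cal(n):
    c=viewer.get_calibration(n); R=cv2.Rodrigues(np.array(c["rvec"],float))[0]
    return np.array(c["intrinsics"],float),R,np.array(c["tvec"],float).ravel()
def ray(c,px,z):
    K,R,t=c; d=R.T@np.linalg.inv(K)@np.array([px[0],px[1],1.]); o=-R.T@t
    return o+d*(z-o[2])/d[2]
def proj(c,P):
    K,R,t=c; p=K@(R@np.array(P,float)+t); return p[:2]/p[2]
def rect(c,mask,z):
    m=mask.astype(np.uint8); cs,_=cv2.findContours(m,0,cv2.CHAIN_APPROX_NONE)
    k=max(cs,key=cv2.contourArea)[:,0]
    W=np.array([ray(c,p,z)[:2] for p in k])
    return cv2.minAreaRect((W*1000).astype(np.float32)),W
def save(n,im): cv2.imwrite("pics/"+n+".png",im[:,:,::-1])
E
python3 - <<'E'
from h import *
for n in ["scene","side","wrist"]:
    c=cal(n); im=viewer.capture(n); save(n+"0",im)
    print(n,"cam at",(-c[1].T@c[2]).round(3))
    for q,z in [("board",.021),("trivet",.030),("jar",0),("tin",0),("mug",0)]:
        r=viewer.search_frame(n,q)[:1]
        for d in r: print(q,round(d["confidence"],2),(c[1].T@(np.array(d["xyz"])-c[2])).round(3))
        if q in("board","trivet"):
            o=viewer.outline_of(n,q)
            if o: print(q,"rect",rect(c,o[0]["region"],z)[0],o[0]["confidence"])
s=manip.get_obs();print(s["clock"],s["tcp_pos"],s["tool_rot"],s["force"],s["finger_gap"], cv2.Rodrigues(np.array(s["tool_rot"]))[0].round(3))
a=cv2.imread("pics/scene0.png");b=cv2.imread("pics/side0.png");
cv2.imwrite("pics/ss.png",cv2.resize(np.vstack([a[60:],b[60:]]),(448,576)))
E
```

```text
scene cam at [-0.038 -0.814  1.044]
board rect ((532.5155029296875, 40.00086975097656), (350.2623596191406, 232.42613220214844), 78.71094512939453) 0.6
trivet rect ((554.3833618164062, 90.25340270996094), (154.195068359375, 110.70450592041016), 74.72412109375) 0.84
jar 0.67 [0.427 0.346 0.061]
tin 0.59 [ 0.445 -0.377  0.055]
mug 0.97 [0.604 0.373 0.071]
side cam at [-0.09  -0.884  0.644]
board 0.57 [ 0.498 -0.023  0.018]
board rect ((525.5853881835938, 28.778900146484375), (361.07855224609375, 237.1691436767578), 78.26641845703125) 0.59
trivet 0.59 [0.551 0.083 0.026]
trivet rect ((547.3253173828125, 80.37533569335938), (164.35617065429688, 113.40533447265625), 75.06604766845703) 0.72
jar 0.86 [0.423 0.346 0.05 ]
tin 0.71 [ 0.443 -0.379  0.047]
mug 0.83 [0.602 0.366 0.068]
wrist cam at [0.674 0.071 0.374]
board 0.97 [0.527 0.04  0.021]
board rect ((537.9655151367188, 48.638763427734375), (337.5072326660156, 230.0334930419922), 79.01322174072266) 0.83
trivet 0.84 [0.556 0.101 0.033]
trivet rect ((557.2013549804688, 93.16667175292969), (150.4553680419922, 111.76844787597656), 74.91203308105469) 0.66
tin 0.85 [ 0.447 -0.332  0.044]
1.2 [6.75027225e-01 9.36221237e-06 2.31314399e-01] [2.22148602e+00 2.22138803e+00 6.32817009e-05] [-0.43273224 -0.05277557  0.08481842] 0.9978380330271986 [[ 0.  1.  0.]
 [ 1. -0.  0.]
 [ 0.  0. -1.]]
```

View pics/scene0.png

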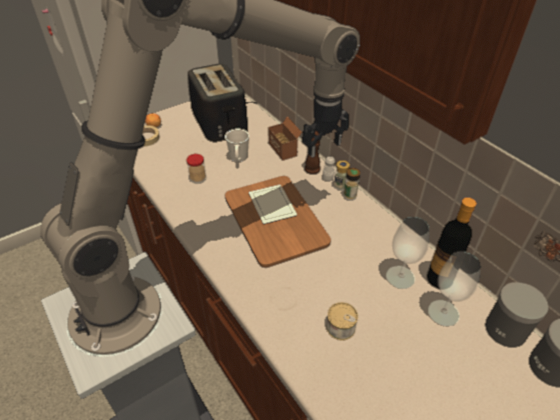

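View pics/wrist0.png

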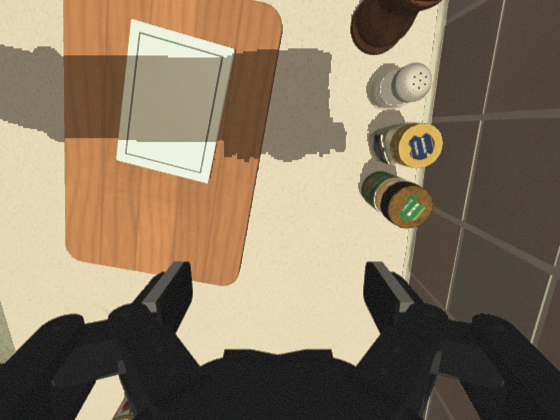

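The board is brown (wrist columns 65–282) and the white trivet spans about (117–234, 20–183) in the wrist view. The jar and mug stand to the left and the tin to the right, all clear of the push path. Next I'll fit the edges in the wrist view.

```bash
cat >> h.py <<'E'
def edges(n="wrist",show=None):
    """board near-edge line and trivet rectangle from outlines"""
    c=cal(n); im=viewer.capture(n)
    if show: save(show,im)
    out={}
    for q,z in [("board",.021),("trivet",.030)]:
        o=viewer.outline_of(n,q)
        if o:
            m=o[0]["region"]; r,W=rect(c,m,z); out[q]=(o[0]["confidence"],r,m,c)
    return out
def fit(m,c,z,cols=None):
    pass
E
python3 - <<'E'
from h import *
o=edges()
conf,r,m,c=o["board"]; 
# near edge: leftmost mask pixel per row
rows=[v for v in range(20,235) if m[v].any()]
P=np.array([ray(c,(np.flatnonzero(m[v])[0],v),.021)[:2] for v in rows])
vx,vy,x0,y0=cv2.fitLine(P.astype(np.float32),cv2.DIST_HUBER,0,.001,.001).ravel()
print("near edge ang",np.degrees(np.arctan2(vy,vx)),x0,y0)
P=np.array([ray(c,(np.flatnonzero(m[v])[-1],v),.021)[:2] for v in range(30,260)])
print("far",cv2.fitLine(P.astype(np.float32),cv2.DIST_HUBER,0,.001,.001).ravel())
t=o["trivet"]; print(t[1]); print(cv2.boxPoints(t[1]))
K=cv2.approxPolyDP(max(cv2.findContours(t[2].astype(np.uint8),0,1)[0],key=cv2.contourArea),6,True)[:,0]
for k in K: print(k,ray(c,k,.030).round(4))
print(manip.get_obs()["clock"])
E
```

```text
near edge ang 78.7917 0.43731478 0.12778597
far [0.19612849 0.9805782  0.6540245  0.0471299 ]
((557.1921997070312, 93.44843292236328), (149.49392700195312, 110.5306625366211), 74.991943359375)
[[484.45593   35.562363]
 [591.2163     6.939911]
 [629.92847  151.3345  ]
 [523.1681   179.95695 ]]
[134  19] [0.5262 0.1784 0.03  ]
[116 157] [0.4858 0.0382 0.03  ]
[207 181] [0.5899 0.01   0.03  ]
[234  49] [0.628  0.1508 0.03  ]
1.35
```

```bash
python3 -m inch '[{"xyz":[0.015,-0.01,0.01],"turn":-8,"fingers":-1},{"xyz":[0.03,-0.02,0.03],"turn":-16,"fingers":-1},{"xyz":[0.045,-0.03,0.05],"turn":-24,"fingers":-1},{"xyz":[0.06,-0.04,0.08],"turn":-32,"fingers":-1},{"xyz":[0.073,-0.0425,0.11],"turn":-40,"fingers":-1},{"xyz":[0.073,-0.0425,0.13],"turn":-48,"fingers":-1},{"xyz":[0.073,-0.0425,0.15],"turn":-56,"fingers":-1},{"xyz":[0.073,-0.0425,0.15],"turn":-64,"fingers":-1},{"xyz":[0.073,-0.0425,0.15],"turn":-72,"fingers":-1},{"xyz":[0.073,-0.0425,0.15],"turn":-75,"fingers":-1}]'
python3 -m inch '[{"xyz":[0,0,0],"turn":0,"fingers":-1},{"xyz":[0,0,0],"turn":0,"fingers":-1},{"xyz":[0,0,0],"turn":0,"fingers":-1}]'
python3 - <<'E'
from h import *
s=manip.get_obs();R=cv2.Rodrigues(np.array(s["tool_rot"]))[0];print(R.round(3),s["force"],s["joint_pos"])
o=edges(show="w1")
for q in o: print(q,o[q][:2])
save("side1",viewer.capture("side"))
E
```

```text
clock: 2.35
tcp_pos: [0.6326, 0.0728, 0.0811]
tool_rot: [-0.403, -3.115, -0.0]
force: [0.4, -0.1, 0.6]
finger_gap: 1.006
grasp_force: 0.0
clock: 2.65
tcp_pos: [0.6326, 0.073, 0.0814]
tool_rot: [0.412, 3.114, -0.0]
force: [-0.3, 0.4, -0.2]
finger_gap: 1.001
grasp_force: 0.0
[[-0.966  0.26   0.   ]
 [ 0.26   0.966 -0.   ]
 [-0.    -0.    -1.   ]] [-0.33322034  0.4262722  -0.1542603 ] [-1.41237503e-03  5.98266881e-01 -2.90325315e-01  1.75229019e+00
  2.21896085e-01  8.22959881e-01  9.12115769e-01]
board (0.63, ((560.6253662109375, 44.30181884765625), (336.9759521484375, 181.83920288085938), 78.62633514404297))
trivet (0.67, ((555.9891967773438, 93.44920349121094), (148.30711364746094, 108.6902084350586), 75.24573516845703))
```

View pics/w1.png

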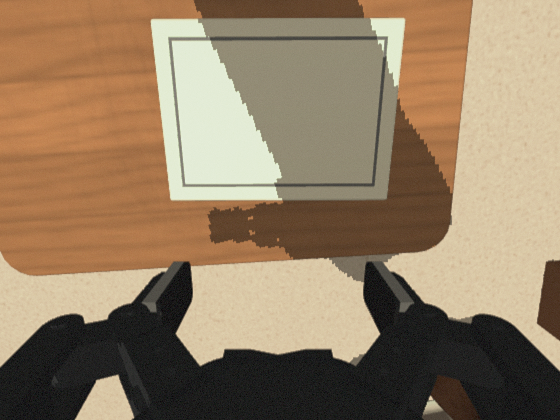

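The trivet is at columns 152–405, rows 20–200. Both open fingers straddle its centre line just beyond the far edge. Now I'll descend and feel for the board.

```bash
python3 -m inch '[{"xyz":[0,0,0.02],"turn":0,"fingers":-1},{"xyz":[0,0,0.04],"turn":0,"fingers":-1},{"xyz":[0,0,0.054],"turn":0,"fingers":-1},{"xyz":[0,0,0.057],"turn":0,"fingers":-1},{"xyz":[0,0,0.057],"turn":0,"fingers":-1}]'
python3 -m inch '[{"xyz":[0,0,0.001],"turn":0,"fingers":-1},{"xyz":[0,0,0.002],"turn":0,"fingers":-1},{"xyz":[0,0,0.002],"turn":0,"fingers":-1}]'
python3 - <<'E'
from h import *
save("side2",cv2.resize(viewer.capture("side")[130:290,180:400],(800,582)))
E
```

```text
clock: 3.35
tcp_pos: [0.6323, 0.073, 0.0239]
tool_rot: [-0.41, -3.114, 0.0]
force: [-0.4, 0.6, 0.7]
finger_gap: 1.001
grasp_force: 0.0
clock: 3.65
tcp_pos: [0.6329, 0.0731, 0.0229]
tool_rot: [0.41, 3.114, 0.0]
force: [0.3, -1.1, 0.1]
finger_gap: 1.0
grasp_force: 0.0
```

View pics/side2.png

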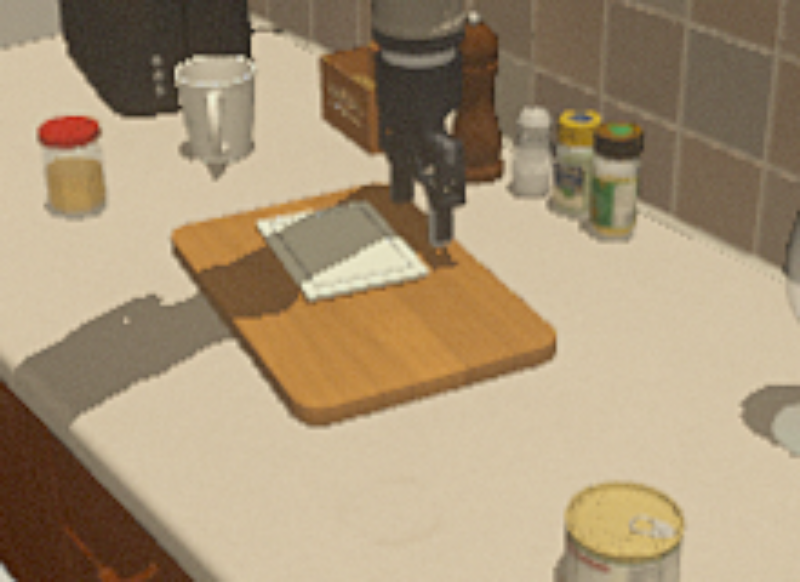

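The near fingertip at (437,240) is still above its shadow at (440,262), so the tips are about 13 mm behind the TCP. I'll go lower.

```bash
python3 -m inch '[{"xyz":[0,0,0.004],"turn":0,"fingers":-1},{"xyz":[0,0,0.008],"turn":0,"fingers":-1},{"xyz":[0,0,0.009],"turn":0,"fingers":-1},{"xyz":[0,0,0.009],"turn":0,"fingers":-1}]'
python3 -m inch '[{"xyz":[0,0,0.001],"turn":0,"fingers":-1},{"xyz":[0,0,0.002],"turn":0,"fingers":-1},{"xyz":[0,0,0.002],"turn":0,"fingers":-1}]'
python3 - <<'E'
from h import *
save("side3",cv2.resize(viewer.capture("side")[170:250,250:360],(800,582)))
E
```

```text
clock: 4.1
tcp_pos: [0.6322, 0.073, 0.0129]
tool_rot: [-0.41, -3.114, 0.0]
force: [-0.2, 0.1, -0.1]
finger_gap: 1.003
grasp_force: 0.0
clock: 4.4
tcp_pos: [0.6325, 0.073, 0.0112]
tool_rot: [-0.41, -3.115, 0.0]
force: [0.1, 0.1, 0.2]
finger_gap: 1.002
grasp_force: 0.0
```

View pics/side3.png

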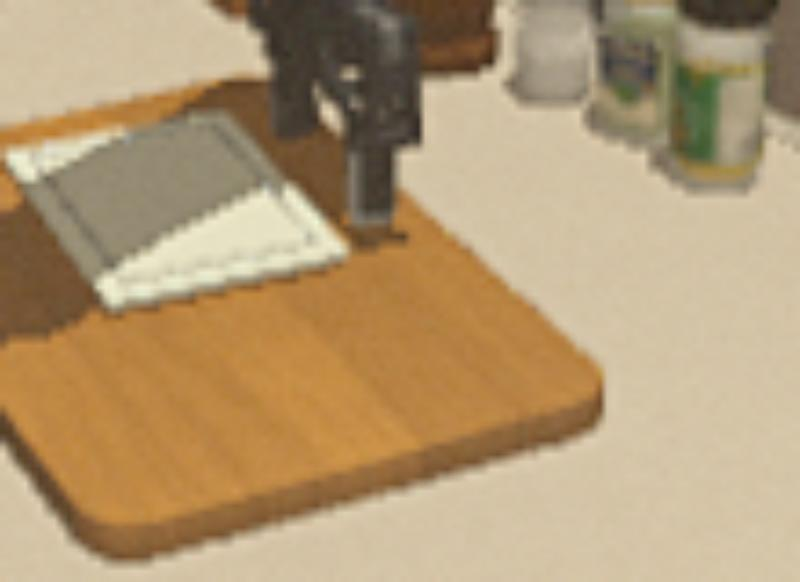

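The tip at (372,225) is still a few mm above the board, going by the shadow just below it.

```bash
python3 -m inch '[{"xyz":[0,0,0.001],"turn":0,"fingers":-1},{"xyz":[0,0,0.001],"turn":0,"fingers":-1}]'
python3 -m inch '[{"xyz":[0,0,0.001],"turn":0,"fingers":-1},{"xyz":[0,0,0.001],"turn":0,"fingers":-1}]'
```

```text
clock: 4.65
tcp_pos: [0.6325, 0.073, 0.0102]
tool_rot: [-0.41, -3.115, -0.0]
force: [0.4, 0.8, -0.5]
finger_gap: 1.005
grasp_force: 0.0
clock: 4.85
tcp_pos: [0.6324, 0.073, 0.0092]
tool_rot: [-0.41, -3.115, 0.0]
force: [-0.8, 0.9, 0.1]
finger_gap: 1.0
grasp_force: 0.0
```

```bash
python3 -m inch '[{"xyz":[0.004,0,0],"turn":0,"fingers":-1},{"xyz":[0.007,0,0],"turn":0,"fingers":-1},{"xyz":[0.010,0,0],"turn":0,"fingers":-1},{"xyz":[0.013,0,0],"turn":0,"fingers":-1},{"xyz":[0.016,0,0],"turn":0,"fingers":-1},{"xyz":[0.019,0,0],"turn":0,"fingers":-1},{"xyz":[0.022,0,0],"turn":0,"fingers":-1},{"xyz":[0.025,0,0],"turn":0,"fingers":-1}]'
python3 - <<'E'
from h import *
o=edges(show="w2")
for q in o: print(q,o[q][:2])
E
```

```text
clock: 5.65
tcp_pos: [0.6084, 0.0795, 0.0094]
tool_rot: [0.41, 3.114, 0.0]
force: [1.6, 0.2, -0.5]
finger_gap: 0.999
grasp_force: 0.9
board (0.71, ((559.96630859375, -1.2231063842773438), (81.13381958007812, 186.63360595703125), 59.9946174621582))
trivet (0.68, ((545.9884033203125, 96.4249267578125), (148.68792724609375, 103.2188949584961), 75.01642608642578))
```

View pics/w2.png

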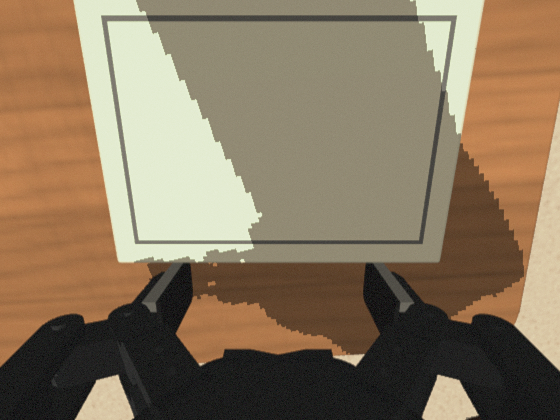

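Both fingertips now touch the far side at about row 262, near columns 190 and 370, and the trivet is sliding squarely. I'll continue the push while turning into line with the board.

```bash
python3 -m inch '[{"xyz":[0.006,0,0],"turn":-0.3,"fingers":-1},{"xyz":[0.012,-0.001,0],"turn":-0.7,"fingers":-1},{"xyz":[0.019,-0.001,0],"turn":-1.1,"fingers":-1},{"xyz":[0.026,-0.002,0],"turn":-1.5,"fingers":-1},{"xyz":[0.033,-0.002,0],"turn":-1.9,"fingers":-1},{"xyz":[0.040,-0.003,0],"turn":-2.3,"fingers":-1},{"xyz":[0.047,-0.003,0],"turn":-2.7,"fingers":-1},{"xyz":[0.054,-0.004,0],"turn":-3.1,"fingers":-1},{"xyz":[0.061,-0.004,0],"turn":-3.5,"fingers":-1},{"xyz":[0.068,-0.005,0],"turn":-3.8,"fingers":-1}]'
python3 - <<'E'
from h import *
s=manip.get_obs();R=cv2.Rodrigues(np.array(s["tool_rot"]))[0];print(R[:2,:2].round(4))
for n in ["scene","side","wrist"]:
  o=edges(n,show=n+"3")
  for q in o: print(n,q,o[q][:2])
E
```

```text
clock: 6.8
tcp_pos: [0.541, 0.0925, 0.0094]
tool_rot: [0.306, 3.126, 0.0]
force: [2.5, 0.9, 0.5]
finger_gap: 1.004
grasp_force: 1.2
[[-0.9811  0.1937]
 [ 0.1937  0.9811]]
scene board (0.64, ((533.337158203125, 38.6787109375), (349.8217468261719, 233.7647705078125), 78.53504943847656))
scene trivet (0.63, ((473.5577697753906, 101.72875213623047), (160.66334533691406, 109.84758758544922), 80.4907455444336))
side board (0.72, ((523.9666748046875, 24.738235473632812), (350.4622802734375, 236.2727813720703), 79.0963363647461))
side trivet (0.81, ((467.51873779296875, 92.4697265625), (158.30029296875, 110.17440032958984), 79.11378479003906))
wrist board (0.8, ((502.18115234375, 6.6726531982421875), (81.23710632324219, 175.3523406982422), 63.85493087768555))
wrist trivet (0.94, ((476.8058776855469, 105.03739929199219), (147.77328491210938, 101.48838806152344), 78.81275177001953))
```

View pics/scene3.png

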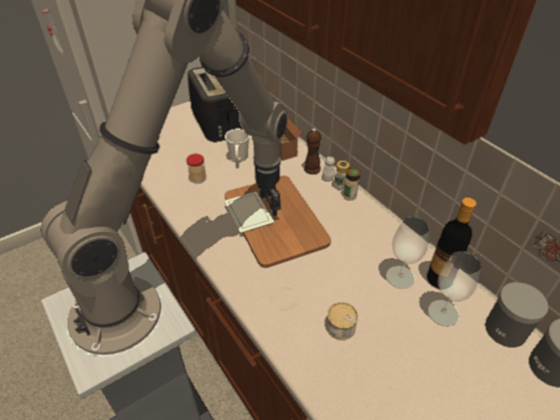

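The trivet is parallel to the board and about 15 mm over the near edge, with its near side around (240,215). I'll finish with 15 mm more, then back off and look.

```bash
python3 -m inch '[{"xyz":[0.004,0,0],"turn":0,"fingers":-1},{"xyz":[0.008,0,0],"turn":0,"fingers":-1},{"xyz":[0.012,0,0],"turn":0,"fingers":-1},{"xyz":[0.014,0,0],"turn":0,"fingers":-1},{"xyz":[0.0145,0,0],"turn":0,"fingers":-1},{"xyz":[0.0145,0,0],"turn":0,"fingers":-1}]'
python3 -m inch '[{"xyz":[-0.01,0,0],"turn":0,"fingers":-1},{"xyz":[-0.03,0,0],"turn":0,"fingers":-1},{"xyz":[-0.05,0,-0.02],"turn":0,"fingers":-1},{"xyz":[-0.06,0,-0.06],"turn":0,"fingers":-1},{"xyz":[-0.06,0,-0.1],"turn":0,"fingers":-1},{"xyz":[-0.06,0,-0.14],"turn":0,"fingers":-1},{"xyz":[-0.06,0,-0.18],"turn":0,"fingers":-1},{"xyz":[-0.06,0,-0.2],"turn":0,"fingers":-1},{"xyz":[-0.06,0,-0.2],"turn":0,"fingers":-1},{"xyz":[-0.06,0,-0.2],"turn":0,"fingers":-1}]'
python3 - <<'E'
from h import *
o=edges(show="w4")
for q in o: print(q,o[q][:2])
c=o["trivet"][3]
X=np.array([.981,-.195])
for k in cv2.boxPoints(o["trivet"][1])/1000: print(k, proj(c,[*k,.03]).round(), "x over near edge",round(float(X@k)-.4041,4))
E
```

```text
clock: 7.85
tcp_pos: [0.5269, 0.0952, 0.0093]
tool_rot: [-0.306, -3.126, 0.0]
force: [0.6, -0.2, 1.0]
finger_gap: 1.001
grasp_force: 0.2
clock: 8.85
tcp_pos: [0.5862, 0.0831, 0.2093]
tool_rot: [0.307, 3.126, -0.0]
force: [-0.5, 0.3, -0.2]
finger_gap: 1.003
grasp_force: 0.0
board (0.95, ((536.6707153320312, 48.51564025878906), (337.74969482421875, 228.3633575439453), 78.79834747314453))
trivet (0.96, ((461.5563049316406, 108.35018157958984), (150.75018310546875, 110.8250961303711), 78.79997253417969))
[0.39255863 0.04517365] [199.   7.] x over near edge -0.0278
[0.50127304 0.02364756] [207. 128.] x over near edge 0.083
[0.53055394 0.1715267 ] [349. 128.] x over near edge 0.0829
[0.42183957 0.1930528 ] [357.   7.] x over near edge -0.0279
```

View pics/w4.png

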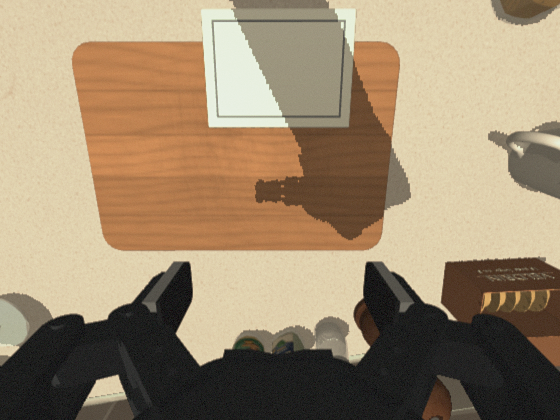

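The trivet (rows 9–128) lies parallel over the board's near edge (row 41), overhanging by about 27 mm. I'll refine that estimate.

Run:
```python
from h import *
for n in ["wrist","wrist"]:
  o=edges(n); X=np.array([.981,-.195]); c=o["board"][3]
  m=o["board"][2];t=o["trivet"][2]
  # outlines: first mask pixel per column; boundary lies half a pixel before
  b=[X@ray(c,(u,np.flatnonzero(m[:,u])[0]-.5),.021)[:2] for u in [*range(95,190),*range(365,380)]]
  a=[X@ray(c,(u,np.flatnonzero(t[:,u])[0]-.5),.030)[:2] for u in range(210,350)]
  f=[X@ray(c,(u,np.flatnonzero(t[:,u])[-1]+.5),.030)[:2] for u in range(215,345)]
  print(np.median(b),np.median(b[-15:]),np.median(a),np.median(f),"overhang",np.median(b)-np.median(a),np.median(b)-np.median(f)+.11)
```

```text
0.4029952414767536 0.40283110911435943 0.37716765497212884 0.486106271671758 overhang 0.025827586504624744 0.02688896980499557
0.40223132708537623 0.4022277319886453 0.37664610030851486 0.4865030601931044 overhang 0.02558522677686137 0.025728266892271826
```

It measures 26 mm, so I'll add a small 4 mm nudge.

```bash
python3 -m inch '[{"xyz":[0,0,0.04],"turn":0,"fingers":-1},{"xyz":[0,0,0.08],"turn":0,"fingers":-1},{"xyz":[0,0,0.12],"turn":0,"fingers":-1},{"xyz":[0,0,0.16],"turn":0,"fingers":-1},{"xyz":[0,0,0.18],"turn":0,"fingers":-1},{"xyz":[0,0,0.192],"turn":0,"fingers":-1},{"xyz":[0,0,0.198],"turn":0,"fingers":-1},{"xyz":[0,0,0.2],"turn":0,"fingers":-1},{"xyz":[0,0,0.2],"turn":0,"fingers":-1}]'
python3 -m inch '[{"xyz":[0.02,0,0],"turn":0,"fingers":-1},{"xyz":[0.04,0,0],"turn":0,"fingers":-1},{"xyz":[0.05,0,0],"turn":0,"fingers":-1},{"xyz":[0.056,0,0],"turn":0,"fingers":-1},{"xyz":[0.059,0,0],"turn":0,"fingers":-1},{"xyz":[0.061,0,0],"turn":0,"fingers":-1},{"xyz":[0.063,0,0],"turn":0,"fingers":-1},{"xyz":[0.064,0,0],"turn":0,"fingers":-1},{"xyz":[0.064,0,0],"turn":0,"fingers":-1}]'
python3 -m inch '[{"xyz":[-0.01,0,0],"turn":0,"fingers":-1},{"xyz":[-0.03,0,0],"turn":0,"fingers":-1},{"xyz":[-0.05,0,-0.02],"turn":0,"fingers":-1},{"xyz":[-0.06,0,-0.06],"turn":0,"fingers":-1},{"xyz":[-0.06,0,-0.1],"turn":0,"fingers":-1},{"xyz":[-0.06,0,-0.14],"turn":0,"fingers":-1},{"xyz":[-0.06,0,-0.18],"turn":0,"fingers":-1},{"xyz":[-0.06,0,-0.2],"turn":0,"fingers":-1},{"xyz":[-0.06,0,-0.2],"turn":0,"fingers":-1},{"xyz":[-0.06,0,-0.2],"turn":0,"fingers":-1}]'
python3 - <<'E'
from h import *
o=edges("wrist",show="w5"); X=np.array([.981,-.195]); c=o["board"][3]
m=o["board"][2];t=o["trivet"][2]
print(o["board"][1],o["trivet"][1])
b=[X@ray(c,(u,np.flatnonzero(m[:,u])[0]-.5),.021)[:2] for u in range(95,190)]
a=[X@ray(c,(u,np.flatnonzero(t[:,u])[0]-.5),.030)[:2] for u in range(215,345)]
f=[X@ray(c,(u,np.flatnonzero(t[:,u])[-1]+.5),.030)[:2] for u in range(215,345)]
print(np.median(b),np.median(a),np.median(f),np.median(b)-np.median(a),np.median(b)-np.median(f)+.11)
E
```

```text
clock: 10.2
tcp_pos: [0.5868, 0.0836, 0.0102]
tool_rot: [0.307, 3.125, 0.001]
force: [0.1, -0.6, 0.9]
finger_gap: 0.995
grasp_force: 0.0
clock: 11.1
tcp_pos: [0.5244, 0.0958, 0.0096]
tool_rot: [0.307, 3.125, 0.001]
force: [2.4, 0.4, 1.6]
finger_gap: 1.001
grasp_force: 1.6
clock: 12.1
tcp_pos: [0.5819, 0.0839, 0.2089]
tool_rot: [-0.307, -3.126, 0.0]
force: [-0.4, 0.0, -0.5]
finger_gap: 0.999
grasp_force: 0.0
((535.945556640625, 48.99310302734375), (338.3484191894531, 228.51060485839844), 78.80178833007812) ((458.5931091308594, 109.32559204101562), (149.64389038085938, 110.11995697021484), 78.70188903808594)
0.4024495353056817 0.37462057517304603 0.4830663347842778 0.027828960132635694 0.029383200521403932
```

View pics/w5.png

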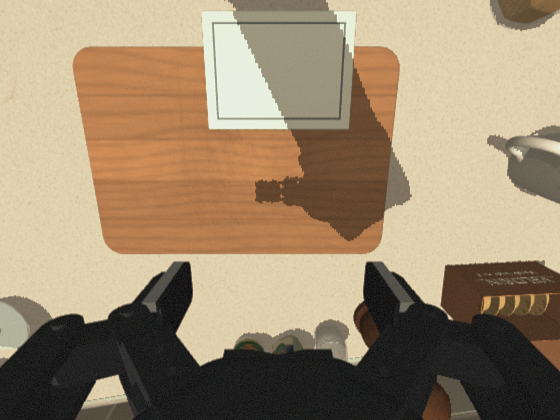

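The trivet (rows 12–129) lies flat and parallel, overhanging the board edge (row 46) by about 28–29 mm. The gripper is clear and nothing else has moved.

```bash
python3 -c "
from cell import hand_in
print(hand_in())"
```

```text
the job is handed in; nothing more can be done
None
```

The trivet lies still and flat on the board, its near side parallel to the near edge and sticking out about 29 mm by the last wrist image (28–29 mm); the jar, tin and mug were left untouched, and the job was handed in at about 12 s.

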